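# Hang a practice block on a bench clamp and hold it clamped

### The job

Hang the practice block by its steel eye on the peg of the bench clamp's back plate and let go of it, then pump the clamp's trigger (squeeze, release, squeeze again) until its sprung pad presses the block against the back plate. Finish while still holding the trigger squeezed, firmly but without crushing: the pad's spring should be pushed in about half of its 12 mm, and it must never come near the bottom. Move the pad and its rod only with the trigger, and leave the jar, the carton and the bowl where they are.

Things in the scene. Friction and masses are not known exactly. Their poses are not given: they have to be found in the camera images.
- block: Practice block: cream plastic 30 (own x) x 50 (y) x 60 mm (z), 0.17-0.31 kg, upright and loose on the table. On top a steel ring, the eye: outer diameter 28, hole 18, 10 mm thick, hole axis along block x, centred over the block; total height 87. Origin: centre of underside, z up. Same when turned half round; may hang either way round.
- eye (a point): Centre of the eye's hole, 73 mm above the block's underside (13 mm above the top of the plastic). Axes as the block's.
- clamp: Bench clamp, fixed, place and direction vary. Grey base 300 x 72 x 16 mm; origin centre of its underside, z up, +x along the base from handle end to back plate. In this frame (mm): dark housing x -85..-21, y +-18, up to z 120, cheeks to z 150 at x -60..-30; a rod at z 75 leaves it towards +x with a sprung pad on its end, facing the back plate. Trigger and handle stand upright on the housing.
- anvil: Back plate (fixed jaw): upright aluminium plate 14 x 64 mm, up to z 140, flat working face at clamp x 115 looking to the pad (-x), with the peg on it. Origin and axes are those of clamp.
- peg_root (a point): Where the peg leaves the back plate's face (clamp x 115, y 0, z 130), axes as the clamp's. The peg is a plain level steel pin, diameter 9 mm, sticking out 26 mm towards clamp -x. With the eye hung on it the hole's centre is 4.5 mm below the peg's axis and the block's underside 52 mm above the table.
- peg_tip (a point): Free end of the peg, on its axis (clamp x 89, y 0, z 130). Axes as the clamp's.
- handle_mid (a point): Centre of the fixed black handle at the height of the trigger's bar (clamp x -77, y 0, z 190). The handle is upright, 16 mm thick (x -85..-69), 26 mm wide (y), up to z 205.
- trigger_bar (a point): Centre of the trigger's black round cross bar, diameter 18, 46 mm long along clamp y. At rest clamp x -33.5, z 189; moves 23 mm to -x, towards the handle, at full squeeze. Handle plus bar measure 60 mm outside at rest, 38 squeezed. Both stand free: nothing within 100 mm in front or behind at that height.
- trigger (a joint): rad: 0 released, 0.42 fully squeezed; pivot 55 mm under the bar. A spring returns it (2-4 N at the bar). A full stroke drives the rod 15 mm on through a one-way pawl and a 5 mm rack; up to 5 mm of rod motion is lost at its start while the pawl catches. Loaded, the force at the bar is about 0.7 x pad force plus 4-6 N.
- ram (a joint): Travel of the rod that bears the pad, m: 0 fully back (free pad face at clamp x 25), grows towards the plate, at most 0.080; meets a block lying flat on the plate at 0.060. Starts at 0 to 0.016. No lock: a 3 N brake drag keeps it between strokes, but the pad's spring pushes it back beyond that when the trigger is let go. Only the trigger may move it.
- pad (a joint): How far the sprung pad is pushed in, m: 0 free, 0.012 bottomed. Stiffness 2.5 N per mm: half-way (0.006) is 15 N on the block. Above 25 N (0.010) the block counts as crushed.
- pad_face (a point): Centre of the pad's working face: grey plate 44 x 44 x 10 mm, looking to clamp +x, at z 80. Axes as the clamp's.
- jar: Bystander: white jar with lid, diameter 48, height 75 mm; origin centre of underside. It and the block swap places from run to run.
- glove_box: Bystander: white carton 120 x 220 x 75 mm; origin centre of underside.
- bowl: Bystander: steel bowl, rim diameter 120, height 40 mm; origin centre of underside.
Things that resemble listed ones, but are neither listed nor needed, are in the scene too. There is more than one size of the block; the one meant has the size given above.

How it is judged:
By the outcome, as a careful person would: the job done as asked, in the order asked, and still so for the second after the job is handed in, while the arm keeps its last pose, push and grip.
It also fails if it takes over 66 s, if anything falls off the work surface, if the arm or the gripper's body presses on something with over 40 N, if the wrist force passes 120 N, or if a joint passes its speed limit or range.

### The arm

A 6-joint arm with a two-finger parallel gripper is mounted at the origin on the work surface. World frame = base frame: x ahead of the robot, y to its left, z up, the work surface at z = 0. Lengths are in mm, angles in rad, forces in N, time in s.
With the tool pointing down it reaches from about 250 to 800 mm from the base axis. Payload 8.5 kg.
Tool frame: the origin (TCP) lies at the very end of the fingers, on their centre line; the grasp point (between the pads) lies 19 mm behind it (r.tcp_to_grasp is the distance from the TCP to the grasp point, in mm); y points along the fingers, z is the direction in which the jaws open and shut, and the axes are right-handed (so a half turn about y gives the same grasp; the last joint's range is limited). The gripper opens to 85 mm and grips with 20 to 120 N. Pads are 22 mm wide; open, the fingers measure 114 mm over their backs; the gripper's body (76 mm by 85 mm) begins 54 mm behind the grasp point. The pads swing forward as they close: fully open they stand 13 mm farther back than shut.
Start: joints at [1.308, 0.238, -0.013, 1.319, 0, 1.571], TCP at [136.374, 506.933, 231.276] pointing down, gripper open.
Joint ranges: [-2.66, 2.66], [-1.03, 1.9], [-1.14, 1.46], [-1.82, 2.27], [-1.45, 1.34], [-3.14, 3.14]. Speed limits (rad/s): [2.22, 2.22, 2.79, 3.14, 3.14, 3.14].

### API

Orientations are given as a 3x3 rotation matrix whose columns are the frame's x, y, z axes.
In Python, from bench import r gives the robot as it stands. Calls block until the motion is done:
- r.move_ptp(position, orientation): joint-space move of the TCP to a pose.
- r.servo_line(position, rotation=None, max_speed=150): straight line of the TCP; rotation=None keeps the orientation; max_speed is the mean speed in mm/s.
- r.movej(angles): joint-space move.
- r.ungrasp() and r.close(strength=None): open the fingers fully, or close them until they stop; strength is the grip in N (None keeps the last).
- r.dwell(seconds).
- r.ik(position, orientation): joint angles nearest the present ones, or None.
- r.snapshot(name): name is "scene" or "top" or "wrist"; returns (picture, depth): 420x560x3 uint8, red, green, blue; 420x560 float32, mm along the optical axis (not along the pixel's ray), 0 where there is no reading.
- r.camera_info(name): a dict with "fovy" (degrees; the focal length in pixels is half the picture's height over the tangent of half this angle, whatever the lens; pixels are square), "cx", "cy" (the principal point, pixels), "R" (3x3) and "t" (3): a world point X has camera coordinates R X + t; the wrist camera has in their place "T_tool_cam" (4x4, takes a point from camera to tool coordinates, whose origin is the TCP and whose axes are the tool frame's). Camera axes: x right, y down, z forward; pixel columns grow to the right and rows downward; lengths in mm; the calibration is good to about 2 mm. A picture is of the moment at which its call begins: read the wrist's pose just before it. camera_info takes no time and is no camera call.
A pose or a line that the arm cannot do raises r.MotionError and nothing moves.
- r.finish_job(): hands the job in, once; it reports no verdict.
Trained networks look in the newest picture that a camera, given by its name, has taken for a name from the list of things; names that differ only in an ending like _2 or _b are one class to them, and where a whole thing is asked for, a point or a joint stands for the part that bears it (a point fixed in the world has none). Each returns a list of dicts, best first, with "score" (0 to 1); they miss things now and then, are a little off and sometimes report something else, mostly with a low value. They report only what shows in the picture. A call takes as long as a camera call. They do not tell look-alikes from the thing itself.
- r.recognise(thing, camera): "location" ([x, y, z] in mm, in world coordinates, good to about 4 mm: the middle of the surface that is visible of it).
- r.landmark_of(thing, camera): "location" ([x, y, z] in mm, in world coordinates, good to about 4 mm: a listed point, or the origin of a listed thing).
Readings, each from a call of its own:
- r.get_time_s(): time.
- r.get_joint_pos(): joint angles.
- r.get_joint_vel(): joint speeds.
- r.get_effort(): joint torques, N m.
- r.get_ee_pos(): TCP position.
- r.get_ee_rot(): TCP orientation.
- r.get_force(): force on the tool from outside, world axes, zero at the start.
- r.get_wrist_torque(): the same for the moment, N m.
- r.get_width(): opening from 0.0 (shut) to 1.0 (fully open).
Only numpy, scipy, OpenCV 4.12 (cv2) and the standard library are available. Lean on these libraries where they do the work, as an engineer would, in place of code of your own. Each camera call takes 0.05 s, during which the arm holds its last target.

## Working session

There is one attempt and no reset: what is moved stays moved. The work goes in short steps, each a Python script; the robot and the scene stay as the last script left them, time stands still between calls to the robot, and variables do not carry over. Pictures are saved under pics/ and viewed, and the job is handed in when it is done.

```bash
ls; mkdir -p pics; python3 - <<'E'
from bench import r
import cv2,numpy as np
print(r.get_time_s())
for n in ("scene","top"):
    p,d=r.snapshot(n); cv2.imwrite(f"pics/{n}0.png",cv2.cvtColor(p,cv2.COLOR_RGB2BGR)); np.save(f"/tmp/{n}0.npy",d); np.save(f"/tmp/{n}0p.npy",p)
    print(n,r.camera_info(n))
    for t in ("block","clamp","jar","glove_box","bowl"):
        print(t,[(np.round(x["location"]),round(x["score"],2)) for x in r.recognise(t,n)][:4],[(np.round(x["location"]),round(x["score"],2)) for x in r.landmark_of(t,n)][:4])
    for t in ("eye","peg_root","peg_tip","handle_mid","trigger_bar","pad_face"):
        print(t,[(np.round(x["location"]),round(x["score"],2)) for x in r.landmark_of(t,n)][:4])
print(r.get_time_s(),r.get_ee_rot(),r.tcp_to_grasp,r.camera_info("wrist"))
E
```

```text
pics
0.0
scene {'fovy': 50.101294259270546, 'cx': 284.45852439802906, 'cy': 203.8092724604153, 'R': array([[-0.76682585,  0.64158032, -0.01878316],
       [ 0.43655956,  0.49988284, -0.74801932],
       [-0.4705251 , -0.58180052, -0.6634111 ]]), 't': array([ 421.7674566 , -160.70320273, 1502.45670245])}
block [(array([566., 338.,  54.]), 0.72), (array([592., 458.,  78.]), 0.72), (array([650.,  -4.,  60.]), 0.21)] [(array([559., 333.,   0.]), 0.91), (array([585., 450.,   2.]), 0.75)]
clamp [(array([654.,  -9.,  57.]), 0.86), (array([652., -16., 190.]), 0.49)] [(array([615., -22.,  -2.]), 0.84), (array([587., -22.,  82.]), 0.22)]
jar [(array([484., 200.,  56.]), 0.94)] [(array([472., 187.,   4.]), 0.87)]
glove_box [(array([ 456., -393.,   77.]), 0.92), (array([596.,  -7.,  91.]), 0.24)] [(array([ 435., -429.,    2.]), 0.85)]
bowl [(array([669., 257.,  19.]), 0.69)] [(array([681., 263.,   4.]), 0.92)]
eye [(array([590., 452., 101.]), 0.82), (array([560., 332.,  72.]), 0.57)]
peg_root [(array([496., -28., 132.]), 0.8)]
peg_tip [(array([523., -22., 129.]), 0.83), (array([690., -17., 190.]
[... 1311 characters left out ...]
ger_bar [(array([608., -22.,   2.]), 0.35)]
pad_face [(array([585., -27.,  81.]), 0.42)]
1.7 [[ 9.65676922e-01 -3.72830146e-05  2.59746185e-01]
 [-2.59746187e-01 -8.06917711e-05  9.65676919e-01]
 [-1.50439670e-05 -9.99999996e-01 -8.76063021e-05]] 18.700000000000003 {'fovy': 62.38503310576456, 'cx': 276.0650455394404, 'cy': 212.17653535169603, 'T_tool_cam': array([[ 1.41841458e-03,  9.63615883e-01,  2.67287145e-01,
        -6.63228995e+01],
       [ 7.01255055e-04, -2.67288307e-01,  9.63616350e-01,
        -1.43867272e+02],
       [ 9.99998748e-01, -1.17937102e-03, -1.05486614e-03,
        -1.61274479e+00],
       [ 0.00000000e+00,  0.00000000e+00,  0.00000000e+00,
         1.00000000e+00]])}
```

View pics/scene0.png

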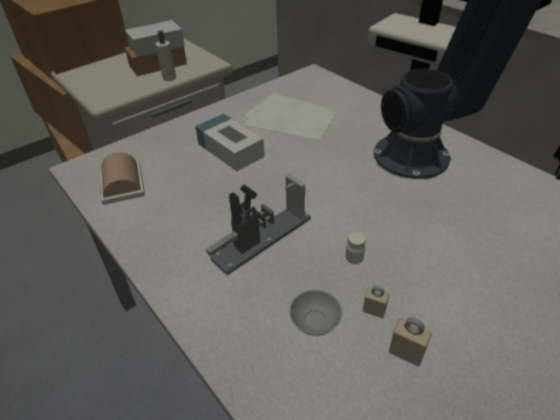

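View pics/top0.png

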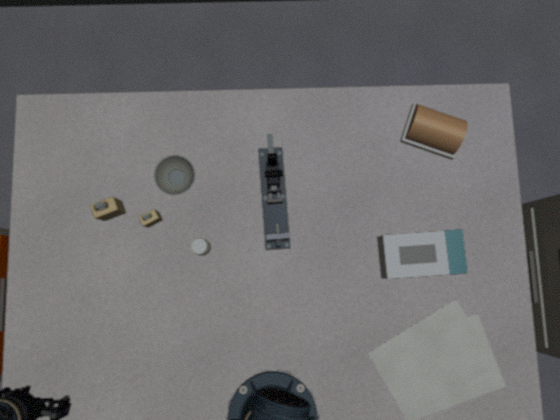

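Two blocks with eyes: A at top (150,218), eye z about 73-75 by the networks, and B at top (105,208), eye z about 100. A fits the 87 mm total height. The clamp's +x points toward the robot. I'll confirm this with an enlarged crop and a wrist view.

```bash
cat > h.py <<'E'
from bench import r
import numpy as np,cv2
def K(ci):
    f=210/np.tan(np.radians(ci["fovy"])/2); return f,ci["cx"],ci["cy"]
def campose(name,ee=None):
    ci=r.camera_info(name)
    if name=="wrist":
        p,R=ee; T=np.eye(4);T[:3,:3]=R;T[:3,3]=p
        return T@ci["T_tool_cam"]   # cam->world
    T=np.eye(4);T[:3,:3]=ci["R"];T[:3,3]=ci["t"]; return np.linalg.inv(T)
def cloud(name,d,ee=None):
    f,cx,cy=K(r.camera_info(name)); v,u=np.mgrid[:420,:560]
    P=np.stack([(u-cx)/f*d,(v-cy)/f*d,d],-1); T=campose(name,ee)
    W=P@T[:3,:3].T+T[:3,3]; W[d<=0]=np.nan; return W
def proj(name,X,ee=None):
    f,cx,cy=K(r.camera_info(name)); T=np.linalg.inv(campose(name,ee)); c=T[:3,:3]@np.array(X,float)+T[:3,3]
    return np.array([f*c[0]/c[2]+cx,f*c[1]/c[2]+cy])
def down(yaw): # jaw axis (tool z) at yaw in world xy; tool y down
    z=np.array([np.cos(yaw),np.sin(yaw),0]);y=np.array([0,0,-1.]);x=np.cross(y,z)
    return np.stack([x,y,z],1)
def snapw(tag):
    ee=(np.array(r.get_ee_pos()),np.array(r.get_ee_rot()))
    p,d=r.snapshot("wrist"); cv2.imwrite(f"pics/{tag}.png",cv2.cvtColor(p,cv2.COLOR_RGB2BGR))
    np.savez(f"/tmp/{tag}.npz",p=p,d=d,e0=ee[0],e1=ee[1]); return p,d,ee
E
python3 - <<'E'
from h import *
p=np.load("/tmp/scene0p.npy");q=np.load("/tmp/top0p.npy")
a=cv2.resize(p[270:370,340:440],(400,400),interpolation=cv2.INTER_CUBIC);b=cv2.resize(q[180:240,90:170][:, :],(400,300),interpolation=cv2.INTER_CUBIC)
b=np.vstack([b,np.zeros((100,400,3),np.uint8)])
cv2.imwrite("pics/crop.png",np.hstack([a,b])[:,:,::-1])
for n in("scene","top"):
    d=np.load(f"/tmp/{n}0.npy");W=cloud(n,d)
    for nm,c in(("A",(556,331)),("B",(587,450)),("jar",(474,192))):
        m=(np.hypot(W[...,0]-c[0],W[...,1]-c[1])<50)&(W[...,2]>15)
        P=W[m];print(n,nm,m.sum(),np.nanpercentile(P[:,2],[50,90,98]).round(1),P.min(0).round(),P.max(0).round())
print(down(1.3), r.get_time_s())
E
```

```text
scene A 561 [57.3 77.4 87.1] [535. 306.  15.] [581. 360.  88.]
scene B 1327 [ 80.4 108.7 119.4] [555. 412.  15.] [616. 488. 122.]
scene jar 476 [57.6 76.1 77.6] [451. 168.  15.] [499. 214.  80.]
top A 263 [58.7 82.5 87.5] [534. 303.  15.] [581. 358.  91.]
top B 572 [ 81.  111.5 119.9] [557. 409.  15.] [616. 484. 125.]
top jar 261 [73.8 77.3 79.3] [450. 164.  15.] [497. 208.  80.]
[[ 0.96355819  0.          0.26749883]
 [-0.26749883  0.          0.96355819]
 [ 0.         -1.          0.        ]] 1.7
```

View pics/crop.png

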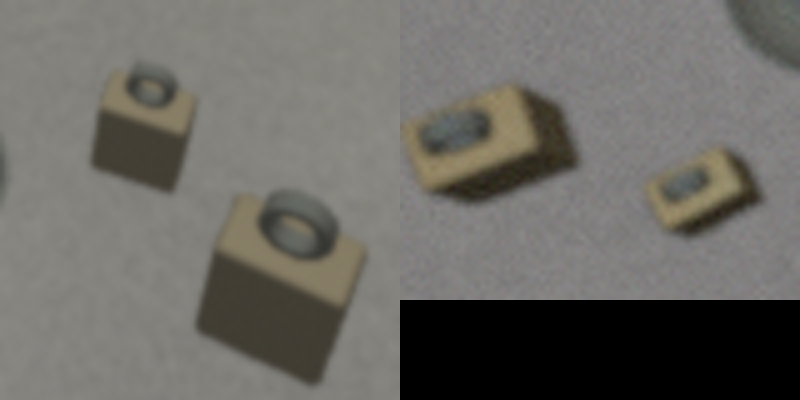

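The crop shows the small block A (left of each half), total height 87 by depth in both views. B is 120 high, so A is the one. I'll look at it with the wrist camera next.

```bash
python3 - <<'E'
from h import *
def tops(P):
    m=(P[:,2]>52)&(P[:,2]<66); q=P[m]
    r_=cv2.minAreaRect(q[:,:2].astype(np.float32)); return r_,len(q),np.median(q[:,2])
r.move_ptp([535,325,230],down(np.pi/2))
for k,pos in enumerate(([535,325,230],[555,350,200])):
    if k: r.move_ptp(pos,down(2.1))
    p,d,ee=snapw(f"wA{k}")
    W=cloud("wrist",d,ee); m=(np.hypot(W[...,0]-556,W[...,1]-331)<50)&(W[...,2]>15); P=W[m]
    print(tops(P),np.percentile(P[:,2],98))
    e=P[P[:,2]>68]; print("eye",len(e),(e[:,:2].min(0)+e[:,:2].max(0))/2,np.median(e[:,:2],axis=0),cv2.minAreaRect(e[:,:2].astype(np.float32)))
    for t in("eye","block"):print(t,[(np.round(x["location"],1),round(x["score"],2)) for x in r.landmark_of(t,"wrist")][:2])
print(r.get_time_s(),r.get_ee_pos(),r.get_joint_pos())
E
```

```text
(((558.4430541992188, 329.9289855957031), (30.276973724365234, 50.115875244140625), 26.595226287841797), 1229, np.float64(61.071170451760224)) 327.362491515621
eye 21329 [540.44120379 338.00819082] [523.74432428 338.35152199] ((532.053955078125, 338.556396484375), (55.38112258911133, 69.68732452392578), 19.562910079956055)
eye [(array([591.3, 448.1, 103.8]), 0.76), (array([557.3, 329.6,  71.3]), 0.74)]
block [(array([555.4, 334. ,  -1.5]), 0.89), (array([584.5, 454.5,  -1.5]), 0.78)]
(((558.2301635742188, 330.06402587890625), (30.581083297729492, 50.0693359375), 25.923036575317383), 1575, np.float64(61.083529629695306)) 296.9599801850808
eye 31211 [559.33419367 328.51510965] [553.6440471  319.70720574] ((556.947509765625, 331.739990234375), (28.81703758239746, 99.96272277832031), 38.337379455566406)
eye [(array([558.9, 331.9,  74.1]), 0.94), (array([589.5, 447. , 104.9]), 0.88)]
block [(array([553.4, 334.1,  -3.8]), 0.82), (array([584.4, 452.6,  -1.5]), 0.82)]
4.1667 [554.86698811 349.98637767 200.77807283] [ 5.62743741e-01  4.77003589e-01  2.69328881e-01  1.36226272e+00
 -3.22581562e-05  3.54946381e-02]
```

View pics/wA0.png

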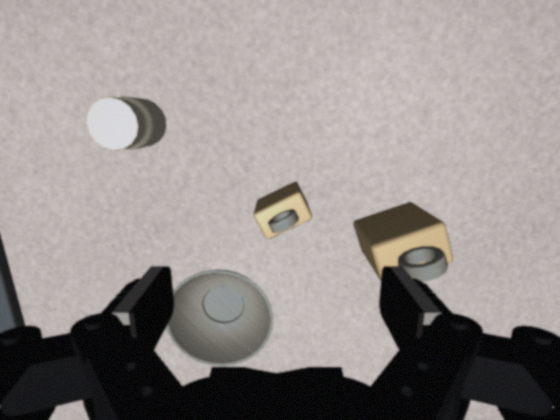

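View pics/wA1.png

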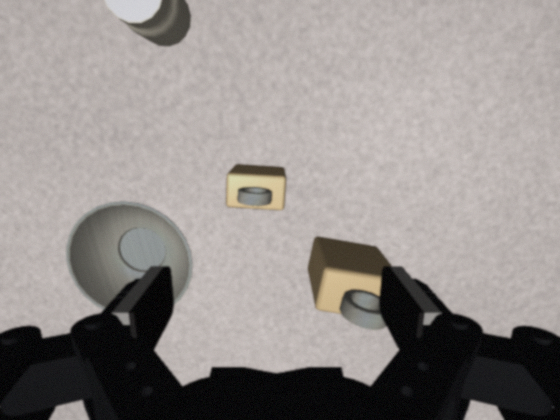

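Block A centre is (558.3, 330.0), top z 61, 30x50 mm, long axis at 116.3°; both wrist views agree. Clamp next.

```bash
python3 - <<'E'
from h import *
for k,pos in enumerate(([490,-24,270],[560,-24,290])):
    r.move_ptp(pos,down(np.pi/2+.06))
    p,d,ee=snapw(f"wC{k}")
    for t in("peg_root","peg_tip","handle_mid","trigger_bar","pad_face","clamp"):print(t,[(np.round(x["location"],1),round(x["score"],2)) for x in r.landmark_of(t,"wrist")][:2])
print(r.get_time_s(),r.get_ee_pos())
E
```

```text
peg_root [(array([493.4, -26. , 129.8]), 0.62)]
peg_tip [(array([523.4, -21.1, 124.5]), 0.79)]
handle_mid []
trigger_bar []
pad_face [(array([582.2, -26.2,  80.4]), 0.76)]
clamp []
peg_root []
peg_tip [(array([524.5, -20.1, 128.4]), 0.94)]
handle_mid []
trigger_bar [(array([649.1, -18.5, 191.4]), 0.69), (array([555. , 333.8,  -3.3]), 0.37)]
pad_face [(array([583.9, -25. ,  79.7]), 0.73)]
clamp [(array([ 6.12e+02, -2.07e+01, -1.00e-01]), 0.56)]
6.6917 [559.40311477 -24.00484413 290.28675768]
```

View pics/wC0.png

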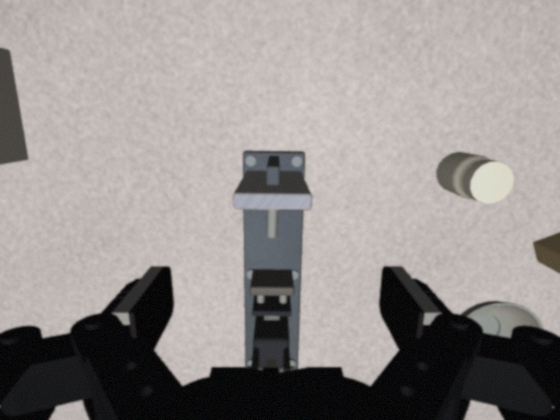

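View pics/wC1.png

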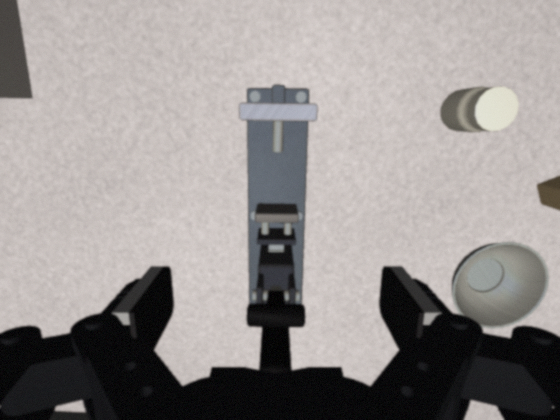

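```bash
python3 - <<'E'
from h import *
def go(name,W,p=None):
    x,y,z=W[...,0],W[...,1],W[...,2]
    m=(abs(x-492)<30)&(abs(y+27)<50)&(z>132)&(z<150); P=W[m]
    # keep plate: exclude peg
    q=P[(P[:,0]<503)]
    R=cv2.minAreaRect(q[:,:2].astype(np.float32)); print(name,"plate",len(q),[np.round(a,2) for a in R],np.median(q[:,2]).round(1))
    m=(x>508)&(x<530)&(abs(y+25)<15)&(z>122)&(z<142);q=W[m]; print(" peg",len(q),q[:,:2].mean(0).round(1) if len(q) else 0,q.max(0).round(1),np.percentile(q[:,2],80).round(1),np.polyfit(q[:,0],q[:,1],1))
    m=(x>610)&(x<665)&(abs(y+20)<40)&(z>175)&(z<205);q=W[m]
    if len(q)>20: print(" bar",len(q),[np.round(a,1) for a in cv2.minAreaRect(q[:,:2].astype(np.float32))],np.percentile(q[:,2],95))
    m=(x>565)&(x<600)&(abs(y+25)<35)&(z>92)&(z<112);q=W[m]
    if len(q)>20: print(" pad top",len(q),[np.round(a,1) for a in cv2.minAreaRect(q[:,:2].astype(np.float32))],np.median(q[:,2]))
    m=(x>440)&(x<770)&(abs(y+20)<45)&(z>11)&(z<21);q=W[m]
    if len(q)>20: print(" base",len(q),[np.round(a,1) for a in cv2.minAreaRect(q[:,:2].astype(np.float32))],np.median(q[:,2]))
for n in("wC0","wC1"):
    f=np.load(f"/tmp/{n}.npz"); go(n,cloud("wrist",f["d"],(f["e0"],f["e1"])))
for n in("top","scene"): go(n,cloud(n,np.load(f"/tmp/{n}0.npy")))
E
```

```text
wC0 plate 1486 [array([493.09, -27.96]), array([19.67, 63.32]), np.float64(2.77)] 141.1
 peg 172 [515.6 -27.1] [523.1 -22.9 137.1] 135.9 [ 4.48745366e-02 -5.02687354e+01]
 pad top 595 [array([590.6, -23.7]), array([10.6, 43.9]), np.float64(4.2)] 102.65407844304201
 base 5747 [array([608.4, -22.9]), array([291.7,  72. ]), np.float64(2.7)] 17.33952458245551
wC1 plate 1462 [array([493.25, -28.46]), array([19.03, 63.61]), np.float64(3.41)] 141.1
 peg 202 [515.8 -27.2] [523.6 -22.5 138.3] 135.8 [ 3.29739112e-02 -4.41779452e+01]
 bar 1370 [array([645.2, -21. ]), array([18. , 45.7]), np.float64(3.4)] 199.28492356069222
 pad top 515 [array([591. , -23.7]), array([ 9.9, 43.3]), np.float64(2.4)] 102.92001263796402
 base 6948 [array([599.8, -23.2]), array([274.4,  72.1]), np.float64(2.7)] 17.31853158715606
top plate 143 [array([491.88, -26.57]), array([17.85, 63.55]), np.float64(2.81)] 139.3
 peg 21 [514.5 -25.6] [521.6 -22.  137.9] 134.9 [  0.09973942 -76.93092978]
 bar 124 [array([644.6, -18.9]), array([17.9, 44.7]), np.float64(4.7)] 199.34086995248185
 pad top 65 [array([590.8, -22. ]), array([10.8, 43.7]), np.float64(1.8)] 101.36035749555572
 base 1406 [array([611.7, -21. ]), array([300.2,  71.9]), np.float64(2.7)] 15.762922773625178
scene plate 120 [array([491.17, -24.76]), array([21.43, 66.04]), np.float64(2.47)] 139.5
 peg 19 [516.2 -23.7] [522.4 -17.6 136.2] 135.4 [-0.0847914 20.0812616]
 bar 144 [array([644.9, -17.5]), array([18.2, 47.5]), np.float64(2.4)] 198.60727154385506
 pad top 78 [array([591. , -20.3]), array([11.5, 44.9]), np.float64(0.8)] 100.87881298285134
 base 1579 [array([610.9, -19.7]), array([301.2,  74.6]), np.float64(2.7)] 16.16241394643646
```

```bash
cat >> h.py <<'E'
O=np.array([611.8,-22.7,0]);YC=np.pi+0.048
RC=np.array([[np.cos(YC),-np.sin(YC),0],[np.sin(YC),np.cos(YC),0],[0,0,1]])
def cw(x,y,z): return O+RC@np.array([x,y,z],float)
E
python3 - <<'E'
from h import *
R=down(np.radians(116.3))
r.move_ptp([558.3,330,140],R)
p,d,ee=snapw("pre")
r.servo_line([558.3,330,21],R,max_speed=120)
r.close(50); print(r.get_width(),r.get_ee_pos(),r.get_force())
f0=np.array(r.get_force())
r.servo_line([558.3,330,60],R,max_speed=100)
r.dwell(.2);print(r.get_width(),np.array(r.get_force())-f0)
r.move_ptp([530,200,170],down(1.8))
P=cw(62,0,140);r.move_ptp(P,down(1.619))
p,d,ee=snapw("held")
W=cloud("wrist",d,ee)
print(r.get_ee_pos(),r.get_time_s())
E
```

```text
0.5824510201714974 [558.73685101 330.29664323  21.74256494] [-0.73651845  0.50349376  5.68604312]
0.5746992602764484 [ 0.86657793 -0.50001768 -9.25717148]
[550.17278387 -24.1186386  139.73991108] 12.1667
```

View pics/held.png

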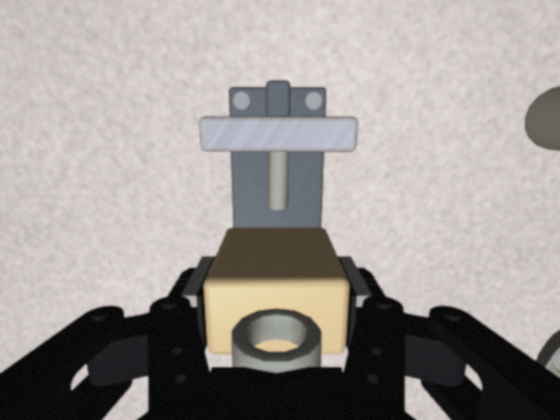

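The block is held and aligned: the peg is at column 278 and the eye at about 277. Next I check its pose in the gripper by depth.

```bash
python3 - <<'E'
from h import *
f=np.load("/tmp/held.npz");ee=(f["e0"],f["e1"]);W=cloud("wrist",f["d"],ee);C=(W-O)@RC
x,y,z=C[...,0],C[...,1],C[...,2]
print(((ee[0]-O)@RC).round(2))
t=(abs(x-62)<25)&(abs(y)<23)&(z>172)&(z<186);q=C[t];print("top",len(q),np.percentile(q[:,2],[10,50,90]).round(1),q[:,0].max().round(1),np.percentile(q[:,0],[1,99]).round(1),np.percentile(q[:,1],[1,99]))
# tilt of top plane
A=np.c_[q[:,:2],np.ones(len(q))];print(np.linalg.lstsq(A,q[:,2],rcond=None)[0])
t=(abs(x-62)<12)&(abs(y)<16)&(z>188)&(z<212);q=C[t];print("eye",len(q),q.min(0).round(1),q.max(0).round(1))
t=(x>60)&(x<90)&(abs(y)<20)&(z>130)&(z<175);q=C[t];print("front",len(q),np.percentile(q[:,0],[5,50,95]).round(1),np.polyfit(q[:,1],q[:,0],1),np.polyfit(q[:,2],q[:,0],1))
t=(x>92)&(x<112)&(abs(y)<10)&(z>125)&(z<140);q=C[t];print("peg",len(q),q.mean(0).round(1),q.min(0).round(1),q.max(0).round(1),np.polyfit(q[:,0],q[:,1],1))
E
```

```text
[ 61.69  -1.21 139.55]
top 9265 [176.9 179.  183.3] 77.1 [48.3 76.6] [-22.53027842  22.56437104]
[-1.22111580e-01  5.71198605e-03  1.87340938e+02]
eye 2765 [ 56.6 -12.9 188. ] [ 67.3  14.4 207.1]
front 4349 [75.8 76.2 76.6] [6.42057379e-04 7.63462670e+01] [-1.74679090e-02  7.90680268e+01]
peg 919 [ 1.021e+02 -1.000e-01  1.348e+02] [ 92.   -4.5 130.4] [111.9   4.5 137.6] [ 0.01197814 -1.33637064]
```

```bash
python3 - <<'E'
from h import *
R=down(1.619)
r.servo_line(cw(62,0,77.7),R,max_speed=120); r.dwell(.15)
f0=np.array(r.get_force()); print(f0,((np.array(r.get_ee_pos())-O)@RC).round(2))
for x in (74,80,86,92,97):
    r.servo_line(cw(x,0,77.7),R,max_speed=50)
    F=RC.T@(np.array(r.get_force())-f0); print(x,F.round(1),((np.array(r.get_ee_pos())-O)@RC).round(2))
    if abs(F).max()>8: break
snapw("ins");print(r.get_time_s())
E
```

```text
[-0.03618281  0.28780653 -2.7045102 ] [61.28 -0.08 78.66]
74 [-0.1  0.6  0.7] [74.33  0.08 77.93]
80 [-0.3  0.2 -0.9] [80.35 -0.   77.71]
86 [-0.2  0.2  0. ] [ 8.640e+01 -2.000e-02  7.768e+01]
92 [-0.5 -0.2  0.3] [ 9.237e+01 -2.000e-02  7.772e+01]
97 [ 0.5 -0.1  0.2] [ 9.735e+01 -1.000e-02  7.770e+01]
14.475
```

View pics/ins.png

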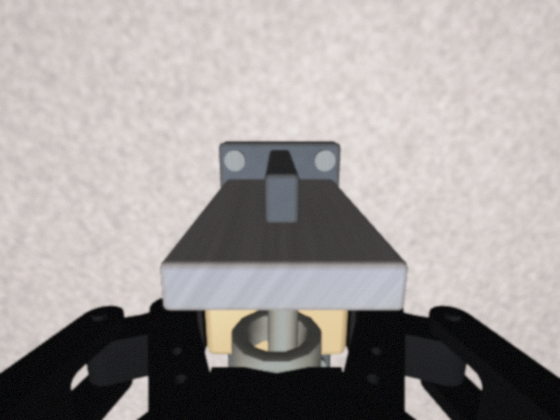

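The picture shows the peg (column 282) entering the hole of the ring (rows 310-360) with no force. Now seat the block against the plate, lower it and release.

```bash
python3 - <<'E'
from h import *
R=down(1.619)
f0=np.array(r.get_force()); x=97
while x<101.5:
    x+=.7
    r.servo_line(cw(x,0,77.7),R,max_speed=30)
    F=RC.T@(np.array(r.get_force())-f0); print(round(x,1),F.round(1))
    if F[0]<-5: break
x-=.5
z=77.7
while z>71:
    z-=1
    r.servo_line(cw(x,0,z),R,max_speed=30)
    F=RC.T@(np.array(r.get_force())-f0); print(round(z,1),F.round(1))
    if F[2]>2.5: break
print(((np.array(r.get_ee_pos())-O)@RC).round(2))
r.ungrasp(); r.dwell(.2)
r.servo_line(cw(x,0,190),R,max_speed=200)
r.move_ptp(cw(85,0,260),R)
p,d,ee=snapw("hung"); W=cloud("wrist",d,ee);C=(W-O)@RC
p,_=r.snapshot("scene");cv2.imwrite("pics/hungs.png",cv2.resize(p[150:290,190:350],(640,560),interpolation=cv2.INTER_CUBIC)[:,:,::-1])
print(r.get_time_s())
E
```

```text
97.7 [ 0.6  0.5 -0.5]
98.4 [ 0.9 -0.1 -1.1]
99.1 [ 0.2  0.1 -0.8]
99.8 [-0.2 -0.1 -0.3]
100.5 [-2.3  0.5 -0.9]
101.2 [-5.8 -0.4 -3.2]
76.7 [-5.9 -0.2 -1.9]
75.7 [-4.8  0.3 -0.1]
74.7 [-7.4  0.9  2.6]
[99.44  0.11 75.29]
18.5917
```

View pics/hung.png

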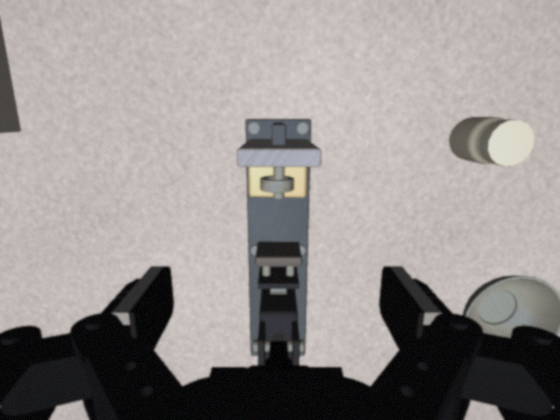

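View pics/hungs.png

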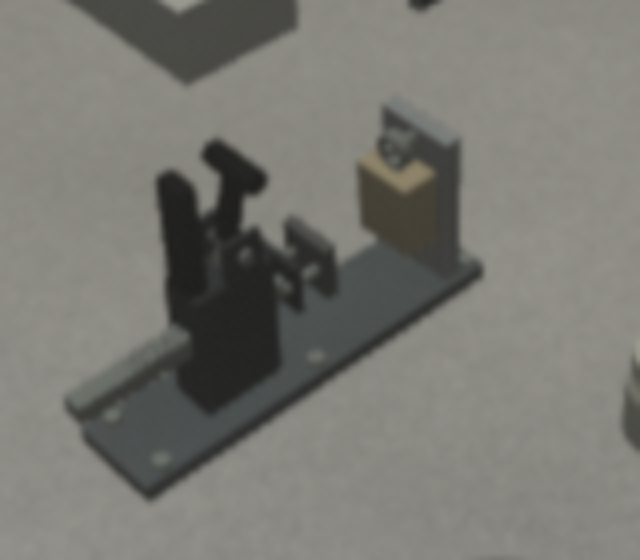

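The block hangs on the peg flat to the plate (scene crop: block at 395,200, ring on the peg). Now pump: closed fingers push the bar toward the handle, with force monitored. First stroke is stepped, to learn the profile.

```bash
python3 - <<'E'
from h import *
f=np.load("/tmp/hung.npz");W=cloud("wrist",f["d"],(f["e0"],f["e1"]));C=(W-O)@RC
x,y,z=C[...,0],C[...,1],C[...,2]
q=C[(abs(x-100)<18)&(abs(y)<24)&(z>107)&(z<118)];print("blk top",len(q),np.percentile(q[:,2],[5,50,95]).round(1),np.percentile(q[:,0],[1,99]).round(1),np.percentile(q[:,1],[1,99]).round(1))
R=down(1.619)
r.close(60)
r.move_ptp(cw(5,0,240),R)
r.servo_line(cw(5,0,177),R,max_speed=150); r.dwell(.1)
f0=np.array(r.get_force()); np.save("/tmp/f0.npy",f0)
for x in [-5,-9,-12,-14,-16,-18,-20,-23,-26,-29,-32,-34,-35,-36]:
    r.servo_line(cw(x,0,177),R,max_speed=60)
    F=RC.T@(np.array(r.get_force())-f0); e=((np.array(r.get_ee_pos())-O)@RC)
    print(x,F.round(1),e.round(2))
    if F[0]>25: break
p,d,ee=snapw("str1")
print(r.get_time_s())
E
```

```text
blk top 1029 [111.9 113.6 115.1] [ 84.2 110.7] [-23.4  23.6]
-5 [ 0.  -0.8  0.1] [-5.5300e+00  1.0000e-02  1.7719e+02]
-9 [-0.2 -0.8 -0.7] [-9.1500e+00  1.0000e-02  1.7687e+02]
-12 [-0.6  0.1 -1.4] [-12.12  -0.   176.95]
-14 [ 3.3 -0.8  2.8] [-1.3400e+01 -1.0000e-02  1.7695e+02]
-16 [ 4.5 -0.7  3.5] [-15.26   0.   177.11]
-18 [ 4.8 -0.7  3.3] [-17.28  -0.   177.16]
-20 [ 5.6 -0.2  4. ] [-1.9340e+01 -1.0000e-02  1.7716e+02]
-23 [ 5.2 -0.5  3.7] [-2.2460e+01  1.0000e-02  1.7713e+02]
-26 [ 4.  -0.5  3.7] [-2.5500e+01  2.0000e-02  1.7711e+02]
-29 [ 4.2 -0.9  3.7] [-28.57  -0.   177.1 ]
-32 [ 4.6 -0.9  3.5] [-3.1620e+01 -1.0000e-02  1.7707e+02]
-34 [ 3.4 -0.5  3.3] [-3.3690e+01  1.0000e-02  1.7709e+02]
-35 [ 4.  -1.3  3.7] [-3.4620e+01 -1.0000e-02  1.7705e+02]
-36 [ 5.  -1.2  2.9] [-3.5650e+01  1.0000e-02  1.7704e+02]
24.0667
```

View pics/str1.png

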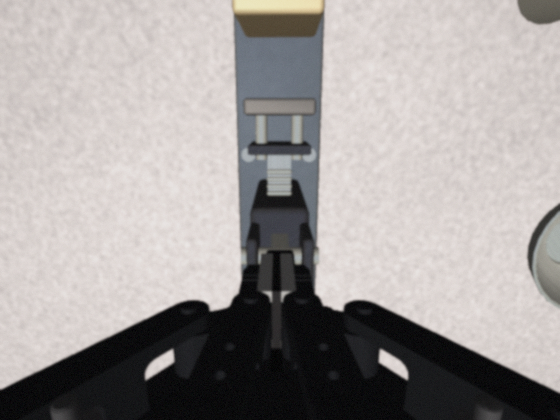

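```bash
cat >> h.py <<'E'
def padface(tag):
    p,d,ee=snapw(tag); C=(cloud("wrist",d,ee)-O)@RC; x,y,z=C[...,0],C[...,1],C[...,2]
    q=C[(x>20)&(x<100)&(abs(y)<20)&(z>97)&(z<107)]
    q=q[(q[:,0]<84.5)|(q[:,2]<104)]
    # carrier/bracket behind
    return (np.percentile(q[:,0],[2,50,98]).round(1),len(q)) if len(q) else None
RT=down(1.619)
def bx(x,v=100):
    r.servo_line(cw(x,0,177),RT,max_speed=v)
def fc():
    return (RC.T@(np.array(r.get_force())-np.load("/tmp/f0.npy")))
E
python3 - <<'E'
from h import *
print(padface("s1b"),r.get_time_s())
bx(-10); print(fc().round(1)); bx(-36); r.dwell(.1); print(fc().round(1),padface("s2"),r.get_time_s())
E
```

```text
(array([31.9, 38.2, 84.4]), 1524) 24.1167
[-0.1 -1.1  0.2]
[ 3.3 -0.2  1.8] (array([23.1, 50.1, 84.3]), 2196) 25.0833
```

```bash
python3 - <<'E'
from h import *
f=np.load("/tmp/s2.npz");C=(cloud("wrist",f["d"],(f["e0"],f["e1"]))-O)@RC
for v in range(0,240,6): print(v,C[v,279].round(1),C[v,262].round(1),C[v,250].round(1))
E
```

```text
0 [ 89.9   0.5 114. ] [ 90.3   9.5 112.6] [ 90.2  15.9 112.9]
6 [ 87.5   0.5 112.4] [ 87.4   9.5 112.9] [ 87.4  15.9 113. ]
12 [ 84.6   0.5 112.4] [ 85.1   9.7 110.8] [ 84.8  16.1 111.9]
18 [ 83.9   0.4 103.6] [ 84.2  10.  102.3] [ 84.2  16.8 102.3]
24 [84.1  0.3 89.6] [83.9 10.5 90.5] [84.3 17.8 88.9]
30 [84.3  0.2 73.6] [84.2 11.1 74. ] [84.  18.8 75.3]
36 [84.3  0.  56.2] [84.1 11.8 57.1] [84.2 20.1 57. ]
42 [87.9 -0.2 16.9] [87.9 13.3 17.4] [87.8 22.9 17.9]
48 [83.6 -0.2 16.6] [83.5 13.4 17.4] [83.5 23.  17.2]
54 [79.2 -0.2 16.2] [78.9 13.4 18.4] [79.2 23.2 16.6]
60 [74.4 -0.2 18.3] [74.6 13.5 16.7] [74.4 23.2 18.2]
66 [70.1 -0.3 17. ] [70.  13.6 17.6] [70.1 23.3 17.1]
72 [ 55.5   0.4 103.9] [ 55.6  10.3 103.6] [ 55.7  17.4 102.4]
78 [ 52.3   0.4 103.7] [ 52.3  10.3 103.6] [ 52.4  17.4 102.7]
84 [ 49.1   0.3 102.1] [ 49.   10.4 103. ] [ 49.   17.5 103.1]
90 [46.7  0.2 87.6] [46.8 11.1 86.8] [46.7 18.7 87.7]
96 [46.9 -0.3 17.4] [43.2 11.2 85.3] [46.8 23.7 18.7]
102 [42.1 -0.3 17.4] [39.6 11.2 84.6] [42.2 24.  16. ]
108 [37.3 -0.3 17.8] [35.9 11.3 84.5] [37.3 23.9 19.3]
114 [32.5 -
[... 557 characters left out ...]
17.3]
174 [-7.5  0.2 84.5] [-18.2  14.6  18.3] [-18.5  25.3  16. ]
180 [-11.2   0.2  87.1] [-21.6  14.2  28.6] [-23.7  25.3  17.1]
186 [-15.3   0.2  87.1] [-21.6  13.2  55.3] [-29.1  25.4  17.2]
192 [-19.7   0.2  86.2] [-21.7  12.3  76.8] [nan nan nan]
198 [-21.6   0.2  96.2] [-21.7  11.5  95.8] [-39.5  25.5  19.2]
204 [-21.5   0.4 113.3] [-21.4  10.8 113.4] [-45.3  25.7  18. ]
210 [-23.1   0.4 121.3] [-23.2  10.5 121.1] [-51.3  25.9  16.7]
216 [-26.7   0.4 121.9] [-26.8  10.6 121.5] [-57.1  26.1  16.2]
222 [-30.7   0.4 121.1] [-30.5  10.6 121.7] [-62.6  26.1  17.1]
228 [-33.9   0.4 122.9] [-34.6  10.7 120.5] [-31.2  17.1 131.1]
234 [-37.9   0.4 122.3] [-38.4  10.7 120.7] [-30.6  16.2 143.2]
```

View pics/s2.png

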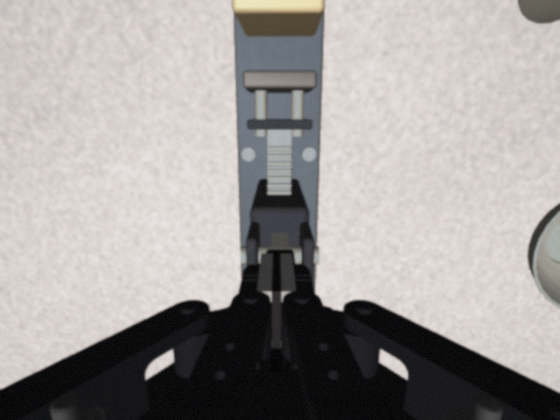

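```bash
cat >> h.py <<'E'
def gap(tag,new=True):
    if new: p,d,ee=snapw(tag)
    else:
        f=np.load(f"/tmp/{tag}.npz");d=f["d"];ee=(f["e0"],f["e1"])
    C=(cloud("wrist",d,ee)-O)@RC; out=[]
    for u in list(range(248,258))+list(range(268,274))+list(range(284,290))+list(range(300,311)):
        c=C[:,u]; m=(c[:,2]>95)&(c[:,2]<107)&(c[:,0]>-5)&(c[:,0]<84)
        x=np.sort(c[m,0])
        if len(x)<5: continue
        g=np.diff(x);i=np.argmax(np.where(x[1:]<80,g,0)); out.append((x[i],x[i+1],g[i]))
    o=np.array(out); return np.median(o,axis=0).round(2),o[:,2].mean().round(2),len(o)
E
python3 - <<'E'
from h import *
for t in("s1b","s2"):print(gap(t,False))
bx(-10); bx(-36); r.dwell(.1); print(fc().round(1),gap("s3"),r.get_time_s())
E
```

```text
(array([13.8 , 31.89, 18.1 ]), np.float64(18.12), 33)
(array([28.43, 46.79, 18.35]), np.float64(18.38), 33)
[3.6 0.3 1.6] (array([43.51, 61.72, 18.23]), np.float64(18.24), 33) 26.05
```

View pics/s3.png

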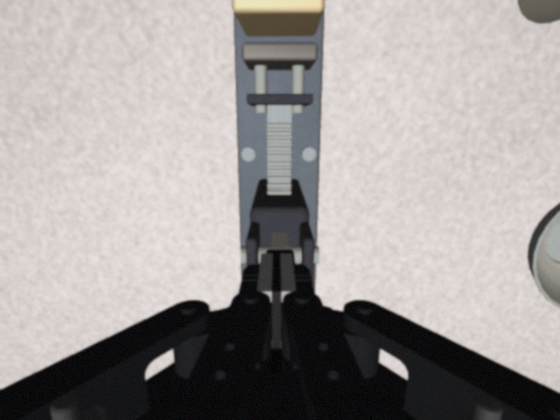

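```bash
python3 - <<'E'
from h import *
bx(-10)
for x in (-26,-31,-33.5,-36):
    bx(x,80); r.dwell(.1);print(x,fc().round(1),gap("s4"))
bx(-10); r.dwell(.1); print("rel",fc().round(1),gap("s4r"),r.get_time_s())
x=-12
while x>-36:
    x-=2; bx(x,40); F=fc(); g=gap("s5"); print(x,F.round(1),g[0],((np.array(r.get_ee_pos())-O)@RC)[0].round(2))
    if F[0]>11 or g[0][2]<13.8: break
print(r.get_time_s())
E
```

```text
-26 [ 1.6 -1.2  0.4] (array([52.4 , 70.79, 18.39]), np.float64(18.37), 33)
-31 [ 4.  -0.5  1.6] (array([55.11, 73.39, 18.26]), np.float64(18.25), 33)
-33.5 [4.9 0.1 2. ] (array([56.69, 74.29, 17.61]), np.float64(17.59), 33)
-36 [ 5.6 -0.4  3.2] (array([57.2 , 74.28, 17.08]), np.float64(17.1), 33)
rel [ 0.1  0.2 -0.6] (array([56.44, 74.4 , 17.96]), np.float64(17.96), 33) 28.7167
-14 [ 4.7 -0.6  3.1] [57.37 74.38 16.99] -13.73
-16 [ 2.1 -0.1  1.3] [57.1  74.41 17.33] -16.17
-18 [ 2.4 -0.   1.3] [56.79 74.38 17.58] -18.19
-20 [ 4.1 -0.5  3.1] [56.68 74.4  17.74] -19.6
-22 [ 7.7 -0.6  4.9] [57.67 74.41 16.73] -20.96
-24 [ 9.1 -1.4  6.3] [58.47 74.42 15.94] -22.53
-26 [11.3 -0.7  8.1] [59.79 74.37 14.6 ] -24.13
30.8167
```

View pics/s5.png

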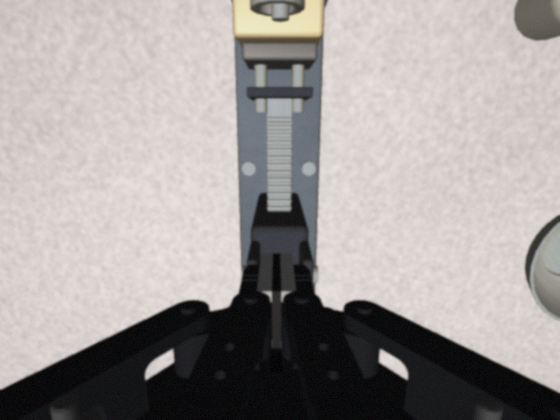

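```bash
python3 - <<'E'
from h import *
x=-26
r.dwell(.3); print("settled",fc().round(1),gap("s5a")[0])
while x>-34:
    x-=1; bx(x,30); r.dwell(.15); F=fc(); g=gap("s6"); print(x,F.round(1),g[0],((np.array(r.get_ee_pos())-O)@RC)[0].round(2))
    if F[0]>16.5 or g[0][2]<12.7: break
r.dwell(.4); print(fc().round(1),gap("s7"),r.get_time_s())
E
```

```text
settled [11.2 -0.7  7.2] [59.81 74.39 14.57]
-27 [12.7 -0.5  8.3] [60.3  74.39 14.1 ] -24.83
-28 [13.9 -1.4  9.5] [60.61 74.4  13.78] -25.63
-29 [13.8 -1.1  9.9] [60.88 74.38 13.46] -26.49
-30 [14.1 -1.   9.8] [61.72 74.39 12.69] -27.44
[14.  -0.2 10.1] (array([61.68, 74.33, 12.67]), np.float64(12.67), 33) 33.4167
```

View pics/s7.png

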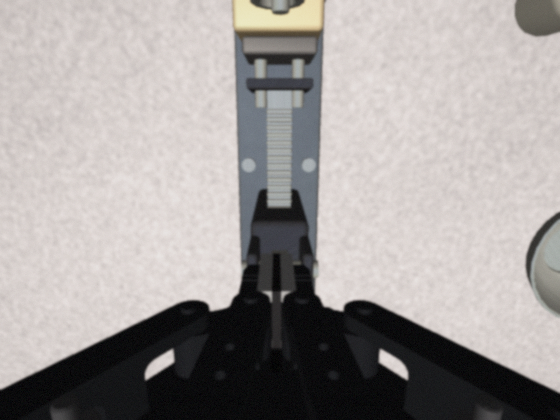

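```bash
python3 - <<'E'
from h import *
bx(-30.6,30); r.dwell(.5); print(fc().round(1),gap("s8"))
p,_=r.snapshot("scene");cv2.imwrite("pics/fin.png",cv2.resize(p[150:290,190:350],(640,560),interpolation=cv2.INTER_CUBIC)[:,:,::-1])
for t in("block","jar","bowl","glove_box"):print(t,[(np.round(x["location"]),round(x["score"],2)) for x in r.landmark_of(t,"scene")][:3])
r.dwell(.5);print(gap("s9"),fc().round(1),r.get_time_s())
E
```

```text
[15.8 -0.5  9.9] (array([61.74, 74.38, 12.69]), np.float64(12.68), 33)
block [(array([511., -27.,  55.]), 0.69), (array([581., 452.,   1.]), 0.69), (array([497., -28., 130.]), 0.45)]
jar [(array([472., 187.,   3.]), 0.81), (array([680., 263.,   2.]), 0.55)]
bowl [(array([679., 264.,  -2.]), 0.95), (array([689., -17., 190.]), 0.51)]
glove_box [(array([ 433., -429.,    2.]), 0.57)]
(array([61.69, 74.36, 12.67]), np.float64(12.65), 33) [16.1 -0.2  9.6] 35.0167
```

View pics/fin.png

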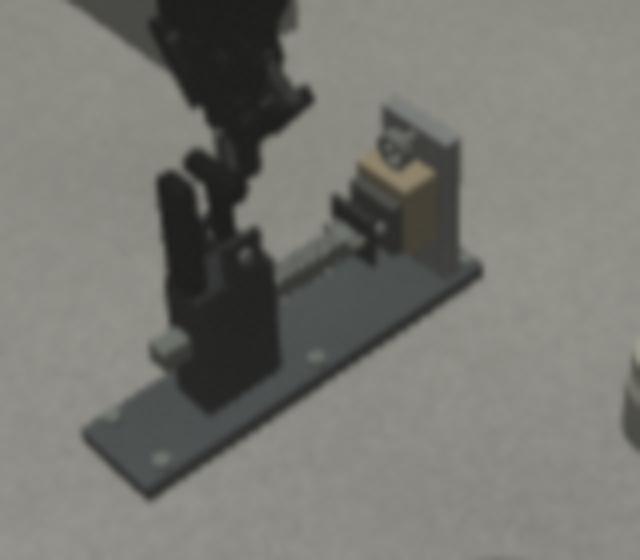

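The pad rests flat on the hung block, squeezed and steady: compression is about 5.6 mm by depth, and 16 N at the bar means roughly 15 N at the pad. Handing in.

```bash
python3 -c "
from h import *
print(r.finish_job(),r.get_time_s())"
```

```text
the job is handed in; nothing more can be done
the job is handed in; nothing more can be done
```

The block hangs by its eye on the peg, released by the gripper. The pad holds it against the back plate with the trigger still squeezed. I handed in at about 35 s.

- **Block:** I took the smaller of the two, 87 mm total height; the look-alike measured about 120 mm.
- **Pumping:** I pushed the trigger's bar toward the handle with the closed fingers instead of gripping bar and handle together. It took four full strokes and a fifth, partial one that is still held.
- **Pad spring:** the depth picture shows it pushed in about 5.6 mm, steady over the last second. The deepest reading in any stroke was 5.6 mm.
- **Force at the bar:** it settled at about 16 N, which means roughly 15 N at the pad, or 6 mm. The two estimates differ by about 0.4 mm.
- **Bystanders:** the networks place the jar, carton and bowl within about 2 mm of where they started.
- **Small disagreements:** the wrist camera's heights read about 1 mm high, and it put the hung block's front face at 84.1 mm instead of 85.

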